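# Start the jiko blower and hold its lever level

## Robot

A 7-joint arm with a two-finger parallel gripper is mounted at the origin on the work surface. World frame = base frame: x ahead of the robot, y to its left, z up, the work surface at z = 0. Lengths are in m, angles in rad, forces in N, time in s.
With the tool pointing down it reaches from about 0.35 to 0.775 m from the base axis. Payload 3.1 kg.
Tool frame: the origin (TCP) lies at the very end of the fingers, on their centre line; the grasp point (between the pads) lies 19 mm behind it; z points along the fingers, x is the direction in which the jaws open and shut, and the axes are right-handed (so a half turn about z gives the same grasp; the last joint's range is limited). The gripper opens to 85 mm and grips with 20 to 120 N. Pads are 22 mm wide; open, the fingers measure 114 mm over their backs; the gripper's body (76 mm by 85 mm) begins 54 mm behind the grasp point. The pads swing forward as they close: fully open they stand 13 mm farther back than shut.
Start: joints at [1.132, 0.311, 0.014, 1.512, -0.004, 1.319, -0.027], TCP at [0.213, -0.507, 0.231] pointing down, gripper open.
Joint ranges: [-2.7, 2.7], [-0.3, 1.91], [-1.27, 1.3], [0.12, 2.57], [-1.44, 4.58], [0.2, 2.03], [-3.05, 3.05]. Speed limits (rad/s): [2.79, 2.79, 3.14, 3.14, 3.14, 3.14, 3.14].

## Interface

Orientations are given as a unit quaternion [w, x, y, z].
In Python, from workcell import sense, viewer, job_done, finder gives the robot as it stands.
- The arm moves only by the shell command python3 -m handwheel 'ROWS' [FORCE]. ROWS is text: rows parted by semicolons, each of 7 numbers parted by spaces: the turn, a rotation vector about the world's x, y, z in rad, then the shift along the world's x, y, z in mm, then the closure, from -1 (fully open) to 1 (shut), so that 0 is half open. In form: rx ry rz x y z fingers; .... A call has 1 to 8 rows; each row is the pose to reach, as a shift and turn from the pose commanded when the call began; what a row does not reach only later rows make up. A row lasts 1/8 s, in which the tool goes at most 62.5 mm and 10.7 degrees, less where a joint would pass 70% of its speed; a pose out of reach is approached as far as the arm can. A call with a gripper value outside its range is refused whole. The fingers move at their own pace and stop on an object; FORCE is the grip in N (left out, the last holds). Time passes only in rows, so rows that repeat a pose let the fingers close. It gives the time, the measured TCP pose, the force and the opening at its end, in the units of the state.
- sense(): the state, without advancing time (a new reading comes with each control period).
- viewer.read_camera(name): name is "side" or "top"; returns a dict with "color" (400x640x3 uint8, red, green, blue), "depth" (400x640 float32, m along the optical axis (not along the pixel's ray), 0 where there is no reading), "fx", "fy", "cx", "cy" (pixels), "rvec" (rotation vector, rad) and "tvec" (3), from world to camera coordinates, as OpenCV has them. Camera axes: x right, y down, z forward; pixel columns grow to the right and rows downward; lengths in m; the calibration is good to about 2 mm. A picture is of the moment at which its call begins.
- job_done(): hands the job in, once; it reports no verdict.
Trained networks look in the newest picture that a camera, given by its name, has taken for a name from the list of things; names that differ only in an ending like _2 or _b are one class to them, and where a whole thing is asked for, a point or a joint stands for the part that bears it (a point fixed in the world has none). Each returns a list of dicts, best first, with "score" (0 to 1); they miss things now and then, are a little off and sometimes report something else, mostly with a low value. They report only what shows in the picture. A call takes as long as a camera call.
- finder.spot_in(camera, query): "bbox" ([left, top, width, height] in pixels, round what is visible of it).
- finder.pinpoint(camera, query): "pixel" ([column, row] in pixels: a listed point, or the origin of a listed thing).
The state is a dict: "clock": time; "q": joint angles; "qvel": joint speeds; "effort": joint torques, N m; "eef_pos": TCP position; "tool_rot": TCP orientation; "wrist_force": force on the tool from outside, world axes, zero at the start; "moment": the same for the moment, N m; "width": finger opening in m.
Only numpy, scipy, OpenCV 4.12 (cv2) and the standard library are available. Lean on these libraries where they do the work, as an engineer would, in place of code of your own. Each camera call takes 0.05 s, during which the arm holds its last target. There are 200 camera calls.

## Task

Start the blower of the jiko: on the key strip press the small round key, then the large square key, then the long narrow key, one at a time, each all the way in and let out again before the next. Then press the blower's spring-loaded lever down until it is level, without ever pushing it down to its stop, keep it level for at least three seconds, and finish while still holding it level with the arm. Do not shift the jar, tin and spoon on the lazy susan.

Things in the scene. Friction and masses are not known exactly. Their poses are not given: they have to be found in the camera images.
- strip: key strip: a fixed wooden board 100 x 250 x 12 mm lying on the ledge, carrying three white key housings (68 x 68 x 30 mm) in a row along its y axis at 78 mm spacing; which key sits in which place varies. Origin at the centre of its underside, z up. Well behind it (at least 750 mm ahead of the robot base) stands a 155 mm high aluminium pot with a blue lid, not part of the job.
- key_round (a joint): spring key, 0 when out and 0.008 m when fully pressed in (straight down); starts to move at about 1.4 N and is fully in at about 4.2 N; springs back by itself. Small round black cap, 28 mm across.
- key_round_top (a point): centre of the flat top of the small round key, 56 mm above the ledge when out; axes as the key strip's, z up. The top stands 14 mm proud of its white 68 x 68 mm housing (6 mm when fully pressed).
- key_square (a joint): spring key, 0 when out and 0.008 m when fully pressed in (straight down); starts to move at about 1.4 N and is fully in at about 4.2 N; springs back by itself. Large square black cap, 42 x 42 mm.
- key_square_top (a point): centre of the flat top of the large square key, 56 mm above the ledge when out; axes as the key strip's, z up. The top stands 14 mm proud of its white 68 x 68 mm housing (6 mm when fully pressed).
- key_long (a joint): spring key, 0 when out and 0.008 m when fully pressed in (straight down); starts to move at about 1.4 N and is fully in at about 4.2 N; springs back by itself. Long narrow black cap, 14 mm along the strip's x by 54 mm along its y.
- key_long_top (a point): centre of the flat top of the long narrow key, 56 mm above the ledge when out; axes as the key strip's, z up. The top stands 14 mm proud of its white 68 x 68 mm housing (6 mm when fully pressed).
- blower: the jiko blower, fixed: grey box 240 (x) x 120 (y) x 50 mm high with a round steel fan housing on its +x half (top 133 mm above the ledge) and an air pipe to +y into the jiko (a fixed stove about 190 mm high, 250 mm across, its axis 255 mm to the blower's +y and 78 mm to its +x). Origin at the centre of its underside, z up. On top is the lever, whose hinge axis is parallel to y at x = +15 mm, z = 135 mm; the lever reaches from there to -x, its end 142 mm from the hinge.
- lever (a joint): angle of the spring-loaded lever, rad: 0 at rest (its free end raised 0.45 rad above level), grows as the end is pressed down, 0.45 = level, 0.8 = down on its stop. Pressed at the pad it takes about 3 N to start, 7 N at level and 10 N at the stop; it springs back up when let go.
- lever_pad (a point): centre of the top face of the black pad (65 x 52 mm, 10 mm thick) on the free end of the lever, 110 mm from the hinge axis. It moves with the lever: z is the pad's normal, x runs along the lever towards the hinge. At rest it is about 187 mm above the ledge; with the lever level it is 140 mm above the ledge, at x = -95 mm, y = 0 of the blower.
- jar: bystander: glass jar with steel cap, 72 mm across, 110 mm high, standing on a white lazy susan (260 mm across, top 34 mm above the ledge, free to turn). Origin at the centre of its underside.
- tin: bystander: steel salt tin, 68 mm across, 80 mm high, on the lazy susan. Origin at the centre of its underside.
- spoon: bystander: wooden spoon 190 mm long lying on the lazy susan. Origin under its middle, x along it.

How it is judged:
On the way, in this order (a step that is already met when the one before it is completed fails the run):
1. the small round key is pressed in, the other keys and the lever being untouched (value of joint key_round above 0.006 m and value of joint each of key_square, key_long below 0.002 m and value of joint lever below 0.1 rad), for 0.1 s.
2. then the large square key is pressed in, the others out (value of joint key_square above 0.006 m and value of joint each of key_round, key_long below 0.002 m and value of joint lever below 0.1 rad), for 0.1 s.
3. then the long narrow key is pressed in, the others out (value of joint key_long above 0.006 m and value of joint each of key_round, key_square below 0.002 m and value of joint lever below 0.1 rad), for 0.1 s.
4. then, all keys out, the lever is held level by the arm for about three seconds (value of joint lever between 0.36 and 0.54 rad and contact force between any of the fingers, the arm and blower above 3 N and value of joint each of key_round, key_square, key_long below 0.002 m), for 2.7 s.
At the end, for the whole second after the job is handed in: At the end the arm still presses the lever (contact force over 3 N) and holds it level within 0.09 rad (joint 0.36 to 0.54), all three keys are out (under 2 mm), and jar, tin and spoon are within 30 mm of where they stood (all of step 4 and distance of each of jar, tin, spoon from where it was at the start of the episode below 0.03 m); the arm keeps its last pose, push and grip.
It fails at once if the lever is pushed down to its stop (past 0.75 rad) (value of joint lever above 0.75 rad).
It fails at once if two keys are pressed at once (value of joint each of key_round, key_square above 0.004 m or value of joint each of key_round, key_long above 0.004 m or value of joint each of key_square, key_long above 0.004 m).
It fails at once if the jar, tin or spoon is shifted by more than 30 mm (distance of any of jar, tin, spoon from where it was at the start of the episode above 0.03 m).
It also fails if it takes over 54 s, if anything falls off the work surface, if the arm or the gripper's body presses on something with over 40 N, if the wrist force passes 120 N, or if a joint passes its speed limit or range.

## Working session

There is one attempt and no reset: what is moved stays moved. The work goes in short steps, Python scripts to look and compute and a shell command to move; the robot and the scene stay as the last step left them, time stands still between calls to the robot, and variables do not carry over. Pictures are saved under pics/ and viewed, on a budget of 10 in all, crops included, one or two more only if the job needs it, and the job is handed in when it is done.

```bash
mkdir -p pics
cat > h.py <<'E'
import numpy as np,cv2
from workcell import sense,viewer,job_done,finder
def cam(n):
    c=viewer.read_camera(n);c['R']=cv2.Rodrigues(np.array(c['rvec'],float))[0];return c
def ray(c,p):
    d=np.array([(p[0]-c['cx'])/c['fx'],(p[1]-c['cy'])/c['fy'],1.]);return d
def at_depth(c,p,r=2):
    u,v=int(round(p[0])),int(round(p[1]));w=c['depth'][max(v-r,0):v+r+1,max(u-r,0):u+r+1];w=w[w>0]
    return c['R'].T@(ray(c,p)*np.median(w)-np.ravel(c['tvec'])) if w.size else None
def at_z(c,p,z):
    d=c['R'].T@ray(c,p);o=-c['R'].T@np.ravel(c['tvec']);return o+d*(z-o[2])/d[2]
E
python3 - <<'E'
from h import *
np.set_printoptions(precision=4,suppress=True)
Z=dict(key_round_top=.056,key_square_top=.056,key_long_top=.056,lever_pad=.187,blower=0,strip=0,jar=0,tin=0.,spoon=.034)
for n in('top','side'):
    c=cam(n);cv2.imwrite(f'pics/{n}0.png',c['color'][:,:,::-1])
    print(n,'campos',-c['R'].T@np.ravel(c['tvec']))
    for q,z in Z.items():
        for r in finder.pinpoint(n,q)[:2]:
            p=r['pixel'];print(q,round(r['score'],2),np.array(p),'z-plane',at_z(c,p,z)[:2],'depth',at_depth(c,p))
s=sense();print(s['clock'],s['eef_pos'],s['tool_rot'],s['width'])
E
```

```text
top campos [ 0.2698 -0.1029  1.6034]
key_round_top 0.62 [446.9 226.2] z-plane [ 0.484  -0.5058] depth [ 0.4762 -0.4911  0.1123]
key_round_top 0.4 [293.1 206.8] z-plane [ 0.5522 -0.0061] depth [ 0.5522 -0.0061  0.0561]
key_square_top 0.57 [270.3 205.3] z-plane [0.5578 0.0686] depth [0.5581 0.0688 0.0544]
key_long_top 0.4 [316.1 209.2] z-plane [ 0.5436 -0.0814] depth [ 0.5437 -0.0814  0.0552]
lever_pad 0.72 [197.8 200. ] z-plane [0.5515 0.2725] depth [0.5525 0.2738 0.182 ]
blower 0.9 [212.2 188. ] z-plane [0.6301 0.2744] depth [0.6188 0.2626 0.0503]
strip 0.74 [414.6 226.1] z-plane [ 0.493  -0.4118] depth [ 0.4859 -0.4019  0.0512]
strip 0.72 [291.6 211.9] z-plane [0.5449 0.0024] depth [ 0.5364 -0.0009  0.0497]
jar 0.67 [439.9 198.5] z-plane [ 0.5869 -0.5018] depth [ 0.5584 -0.4659  0.1443]
tin 0.73 [447.9 225.7] z-plane [ 0.4934 -0.5238] depth [ 0.4776 -0.4939  0.1138]
spoon 0.58 [413.1 224.1] z-plane [ 0.4949 -0.4006] depth [ 0.4942 -0.3995  0.0394]
spoon 0.15 [316.6 210.2] z-plane [ 0.5441 -0.0827] depth [ 0.5404 -0.083   0.055 ]
side campos [0.3337 0.6817 0.7751]
key_round_top 0.5 [
[... 192 characters left out ...]
 [ 0.5412 -0.0759] depth [ 0.5406 -0.0737  0.0581]
lever_pad 0.96 [276.4 293.6] z-plane [0.5433 0.2665] depth [0.5427 0.2679 0.1889]
blower 0.67 [243.8 349.3] z-plane [0.6183 0.2873] depth [0.6001 0.3126 0.0497]
strip 0.95 [319.1 262.4] z-plane [0.5456 0.0099] depth [0.5367 0.0382 0.0326]
jar 0.68 [356.3 150.9] z-plane [ 0.5855 -0.5358] depth [ 0.5673 -0.4477  0.0561]
tin 0.83 [380.8 150.7] z-plane [ 0.5029 -0.5664] depth [ 0.4911 -0.4792  0.0541]
spoon 0.9 [372.4 168.7] z-plane [ 0.4995 -0.3959] depth [ 0.4993 -0.3947  0.0349]
spoon 0.38 [357.3 151.7] z-plane [ 0.57   -0.4786] depth [ 0.5639 -0.4486  0.0531]
1.0 [ 0.2126 -0.5073  0.2313] [ 0.      0.8326 -0.5539  0.    ] 0.08547195623201446
```

View pics/top0.png

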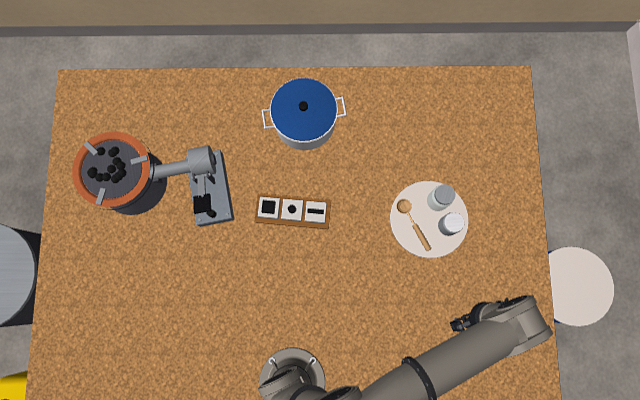

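View pics/side0.png

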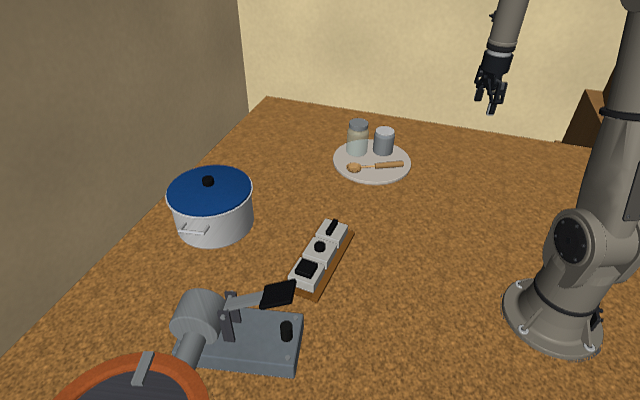

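The top view shows the keys left to right as square (269,207), round (292,209) and long (316,211), the lever pad at about (203,203), and the jar, tin and spoon around (430,220). The side view shows the same layout. Next I'll refine the positions using the dark cap centroids.

Run:
```python
from h import *
np.set_printoptions(precision=4,suppress=True)
P={'top':dict(sq=(269,207,.056),rd=(292,209,.056),lg=(316,211,.056),pad=(203,203,.187)),
 'side':dict(sq=(307,268,.056),rd=(319,246,.056),lg=(333,227,.056),pad=(278,294,.187))}
for n in P:
    c=cam(n);g=c['color'].max(2)<60
    k,lab,st,cen=cv2.connectedComponentsWithStats(g.astype(np.uint8))
    for q,(u,v,z) in P[n].items():
        i=min(range(1,k),key=lambda i:np.hypot(*(cen[i]-(u,v))) if st[i][4]>8 else 1e9)
        ys,xs=np.where(lab==i);pts=np.array([at_depth(c,p,0) for p in zip(xs,ys)])
        if q!='pad': pts=pts[pts[:,2]>.05]
        print(n,q,cen[i],st[i],'plane',at_z(c,cen[i],z),'med',np.median(pts,0),'mid',(pts.min(0)+pts.max(0))/2,'ext',np.ptp(pts,axis=0))
```

```text
Traceback (most recent call last):
ValueError: setting an array element with a sequence. The requested array has an inhomogeneous shape after 1 dimensions. The detected shape was (151,) + inhomogeneous part.
```

Run:
```python
from h import *
np.set_printoptions(precision=4,suppress=True)
P={'top':dict(sq=(269,207,.056),rd=(292,209,.056),lg=(316,211,.056),pad=(203,203,.187)),
 'side':dict(sq=(307,268,.056),rd=(319,246,.056),lg=(333,227,.056),pad=(278,294,.187))}
for n in P:
    c=cam(n);g=c['color'].max(2)<60
    k,lab,st,cen=cv2.connectedComponentsWithStats(g.astype(np.uint8))
    for q,(u,v,z) in P[n].items():
        i=min(range(1,k),key=lambda i:np.hypot(*(cen[i]-(u,v))) if st[i][4]>8 else 1e9)
        ys,xs=np.where(lab==i);pts=np.array([p for p in (at_depth(c,p,0) for p in zip(xs,ys)) if p is not None])
        pts=pts[pts[:,2]>(.05 if q!='pad' else .15)]
        print(n,q,cen[i],st[i],'plane',at_z(c,cen[i],z),'med',np.median(pts,0),'mid',(pts.min(0)+pts.max(0))/2,'ext',np.ptp(pts,axis=0))
```

```text
top sq [267.9536 206.6159] [262 200  13  14 151] plane [0.5535 0.0763 0.056 ] med [0.5551 0.076  0.0559] mid [0.5554 0.0759 0.0581] ext [0.0408 0.04   0.0157]
top rd [291.5319 208.7021] [288 205   8   8  47] plane [ 0.5459 -0.001   0.056 ] med [0.5473 0.0004 0.0553] mid [ 0.5466 -0.0009  0.0564] ext [0.0236 0.0235 0.0127]
top lg [315.2414 210.9483] [308 209  16   5  58] plane [ 0.5378 -0.0786  0.056 ] med [ 0.5379 -0.0778  0.0558] mid [ 0.5383 -0.0794  0.0564] ext [0.0138 0.0491 0.012 ]
top pad [203.3045 204.8925] [193 193  23  25 335] plane [0.5364 0.2554 0.187 ] med [0.5402 0.2581 0.1898] mid [0.5435 0.2616 0.1894] ext [0.0657 0.0599 0.041 ]
side sq [305.9871 268.1968] [295 258  23  21 310] plane [0.5535 0.0852 0.056 ] med [0.5548 0.082  0.0562] mid [0.5549 0.0803 0.0552] ext [0.044  0.0453 0.0103]
side rd [319.2653 246.2449] [314 241  11  11  98] plane [0.5464 0.008  0.056 ] med [0.5473 0.0051 0.0558] mid [0.5478 0.003  0.0549] ext [0.0255 0.0232 0.0096]
side lg [331.466 227.   ] [326 219  12  17 103] plane [ 0.5381 -0.0681  0.056 ] med [ 0.5389 -0.0715  0.0559] mid [ 0.5397 -0.0749  0.0544] ext [0.0169 0.0516 0.0087]
side pad [277.7305 294.1635] [259 279  37  31 783] plane [0.5406 0.2669 0.187 ] med [0.5401 0.2684 0.1888] mid [0.5423 0.2645 0.1841] ext [0.0659 0.0592 0.0355]
```

```bash
python3 -m handwheel '0 0 0 30 50 0 1;0 0 0 60 100 0 1;0 0 0 90 150 0 1;0 0 0 120 200 0 1;0 0 0 150 250 0 1;0 0 0 180 300 0 1;0 0 0 210 350 0 1;0 0 0 240 400 0 1' 40
python3 -m handwheel '0 0 0 30 50 0 1;0 0 0 60 90 0 1;0 0 0 94 109 -50 1;0 0 0 94 109 -100 1;0 0 0 94 109 -131 1;0 0 0 94 109 -131 1;0 0 0 94 109 -131 1'
python3 - <<'E'
from h import *
s=sense();print(s)
c=cam('side');cv2.imwrite('pics/s1.png',cv2.resize(c['color'][140:320,220:460,::-1],None,fx=3,fy=3))
E
```

```text
clock: 2.15
eef_pos: [0.4534, -0.1058, 0.2317]
tool_rot: [-0.0, 0.832, -0.554, 0.001]
wrist_force: [0.6, -0.5, 0.2]
width: -0.0005
clock: 3.02
eef_pos: [0.5479, 0.0018, 0.1019]
tool_rot: [-0.001, 0.833, -0.554, 0.001]
wrist_force: [0.1, 0.2, 0.5]
width: 0.0002
{'clock': 3.025, 'q': array([ 0.27592183,  0.44635146, -0.41569318,  1.69218536,  0.20339565,
        1.04292213, -1.38027082]), 'qvel': array([ 0.0013994 , -0.01621959, -0.00447253, -0.01639974, -0.00096933,
       -0.00338633, -0.00277761]), 'effort': array([ 2.08851934e-02, -3.81447709e+01, -3.88338804e+00, -1.94087005e+01,
        1.20047363e-02,  6.53223717e-02,  4.88795649e-04]), 'eef_pos': array([0.54788504, 0.00177   , 0.10187508]), 'tool_rot': array([-0.00084709,  0.83253319, -0.55397329,  0.00116914]), 'wrist_force': array([0.11095122, 0.18743739, 0.54356878]), 'moment': array([-0.01470142, -0.01157474, -0.04628147]), 'width': 0.00019814267396616657}
```

View pics/s1.png

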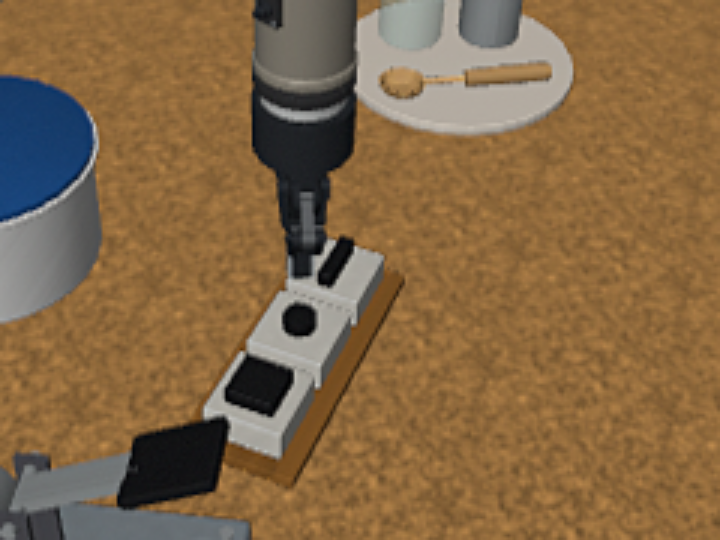

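The closed fingertips (crop 300,272) hang straight above the round cap (298,320). Pressing it.

```bash
python3 -m handwheel '0 0 0 0 0 -25 1;0 0 0 0 0 -40 1;0 0 0 0 0 -46 1;0 0 0 0 0 -51 1;0 0 0 0 0 -54 1;0 0 0 0 0 -54 1;0 0 0 0 0 -54 1'
```

```text
clock: 3.95
eef_pos: [0.5465, 0.0016, 0.0481]
tool_rot: [0.0, 0.833, -0.554, 0.0]
wrist_force: [-5.8, -0.9, 10.2]
width: 0.0001
```

Wrist force is 10 N at z = 0.048, so the round key is fully in. Releasing it and going to the square key.

```bash
python3 -m handwheel '0 0 0 0 0 0 1;0 0 0 0 0 20 1;0 0 0 0 0 44 1;0 0 0 4 38 44 1;0 0 0 8 77 44 1;0 0 0 8 77 44 1;0 0 0 8 77 25 1'
python3 -m handwheel '0 0 0 0 0 -10 1;0 0 0 0 0 -17 1;0 0 0 0 0 -23 1;0 0 0 0 0 -26 1;0 0 0 0 0 -26 1;0 0 0 0 0 -26 1;0 0 0 0 0 -26 1'
```

```text
clock: 4.82
eef_pos: [0.5569, 0.0793, 0.0729]
tool_rot: [-0.002, 0.833, -0.553, 0.002]
wrist_force: [0.5, -1.7, 0.3]
width: -0.0
clock: 5.7
eef_pos: [0.5545, 0.0778, 0.048]
tool_rot: [0.001, 0.832, -0.554, 0.001]
wrist_force: [-6.0, -2.8, 16.0]
width: -0.0003
```

```bash
python3 -m handwheel '0 0 0 0 0 20 1;0 0 0 0 0 45 1;0 0 0 -5 -50 45 1;0 0 0 -11 -100 45 1;0 0 0 -17 -155 45 1;0 0 0 -17 -155 45 1;0 0 0 -17 -155 45 1;0 0 0 -17 -155 25 1'
python3 -m handwheel '0 0 0 0 0 -10 1;0 0 0 0 0 -17 1;0 0 0 0 0 -22 1;0 0 0 0 0 -25 1;0 0 0 0 0 -25 1;0 0 0 0 0 -25 1;0 0 0 0 0 -25 1'
```

```text
clock: 6.7
eef_pos: [0.54, -0.0739, 0.0719]
tool_rot: [-0.002, 0.833, -0.553, 0.002]
wrist_force: [-0.5, 0.1, 0.7]
width: -0.0001
clock: 7.58
eef_pos: [0.5376, -0.0746, 0.0479]
tool_rot: [-0.0, 0.833, -0.553, -0.0]
wrist_force: [-6.0, 3.1, 15.1]
width: 0.0003
```

```bash
python3 -m handwheel '0 0 0 0 0 50 1;0 0 0 0 0 110 1;0 0 0 0 0 165 1;0 0 0 -1 50 190 1;0 0 0 -2 110 190 1;0 0 0 -3 170 190 1;0 0 0 -4 230 190 1;0 0 0 -5 285 190 1'
python3 -m handwheel '0 0 0 0 54 0 1;0 0 0 0 54 0 1;0 0 0 0 54 0 1'
python3 - <<'E'
from h import *
c=cam('side');cv2.imwrite('pics/s2.png',cv2.resize(c['color'][190:390,180:420,::-1],None,fx=3,fy=3))
for q in('lever_pad','blower'):
  for r in finder.pinpoint('side',q)[:1]:print(q,r,at_z(c,r['pixel'],.187 if q!='blower' else 0))
E
```

```text
clock: 8.57
eef_pos: [0.5328, 0.2108, 0.2357]
tool_rot: [-0.001, 0.833, -0.554, 0.001]
wrist_force: [0.9, -0.2, 0.5]
width: -0.0002
clock: 8.95
eef_pos: [0.5331, 0.2621, 0.2351]
tool_rot: [0.0, 0.833, -0.554, 0.001]
wrist_force: [-0.7, -0.3, 0.3]
width: -0.0002
lever_pad {'pixel': [277.4, 295.5], 'score': 0.72} [0.54005235 0.26979409 0.187     ]
blower {'pixel': [241.0, 351.4], 'score': 0.71} [0.62164774 0.29334425 0.        ]
```

View pics/s2.png

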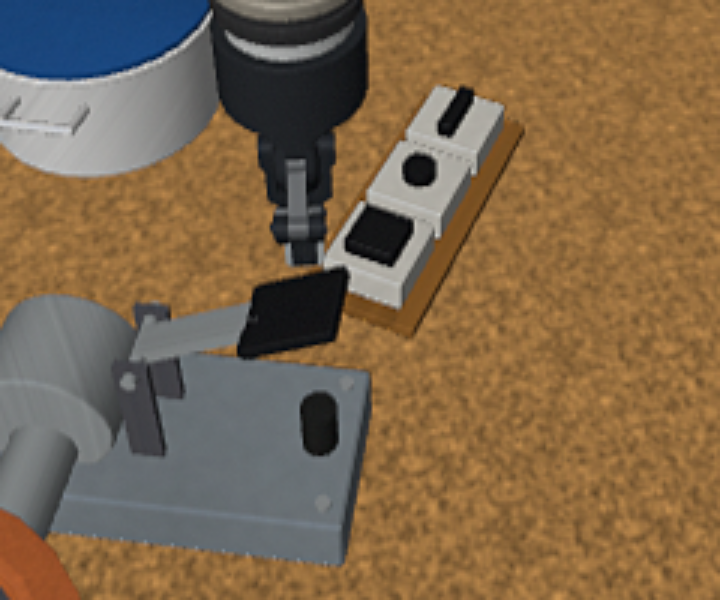

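The fingertips (crop 305,262) are above the black pad (295,312), and all the keys are out. Pressing down in stages.

```bash
python3 -m handwheel '0 0 0 0 3 -20 1;0 0 0 0 3 -40 1;0 0 0 0 3 -55 1;0 0 0 0 3 -65 1;0 0 0 0 3 -75 1;0 0 0 0 3 -82 1;0 0 0 0 3 -82 1'
```

```text
clock: 9.98
eef_pos: [0.5323, 0.2655, 0.1531]
tool_rot: [0.0, 0.833, -0.554, -0.0]
wrist_force: [-1.6, -1.2, 5.0]
width: 0.0003
```

```bash
python3 -m handwheel '0 0 0 0 0 -6 1;0 0 0 0 0 -12 1;0 0 0 0 0 -12 1;0 0 0 0 0 -12 1'
python3 - <<'E'
from h import *
np.set_printoptions(precision=4,suppress=True)
c=cam('side');cv2.imwrite('pics/s3.png',cv2.resize(c['color'][190:390,180:420,::-1],None,fx=3,fy=3))
# plane fit to visible dark pad pixels
g=(c['color'].max(2)<60);pts=[]
for v in range(270,330):
  for u in range(240,310):
    if g[v,u]:
      p=at_depth(c,(u,v),0)
      if p is not None and .12<p[2]<.165 and .49<p[0]<.58 and .22<p[1]<.31: pts.append(p)
pts=np.array(pts);t=pts[pts[:,2]>.128];A=np.c_[t[:,:2]-t[:,:2].mean(0),np.ones(len(t))]
print(len(t),np.linalg.lstsq(A,t[:,2],rcond=None)[0],t.min(0),t.max(0),sense()['wrist_force'],sense()['eef_pos'])
E
```

```text
clock: 10.48
eef_pos: [0.5321, 0.2658, 0.1419]
tool_rot: [0.0, 0.833, -0.554, -0.0]
wrist_force: [-3.0, -1.3, 5.9]
width: 0.0
595 [-0.001  -0.0236  0.1418] [0.4959 0.2328 0.1323] [0.5662 0.292  0.1622] [-2.4783 -1.4003  5.7135] [0.532  0.2658 0.1419]
```

View pics/s3.png

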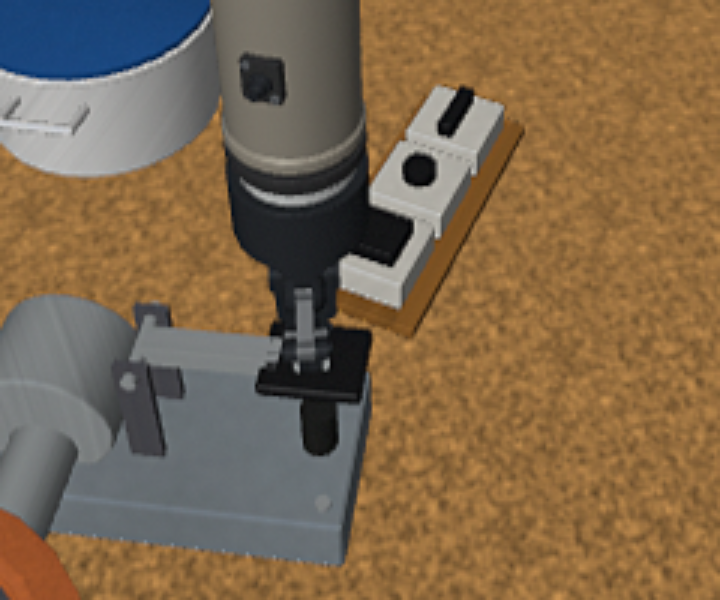

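The pad is level: its fitted slope is about 0 along x and its height about 0.141 m. The tip bears on it with 6 N, and all keys are out. Holding here for more than 3 s.

```bash
H='x'
python3 -m handwheel '0 0 0 0 0 -1 1;0 0 0 0 0 -1 1;0 0 0 0 0 -1 1;0 0 0 0 0 -1 1;0 0 0 0 0 -1 1;0 0 0 0 0 -1 1;0 0 0 0 0 -1 1;0 0 0 0 0 -1 1'
python3 -m handwheel '0 0 0 0 0 0 1;0 0 0 0 0 0 1;0 0 0 0 0 0 1;0 0 0 0 0 0 1;0 0 0 0 0 0 1;0 0 0 0 0 0 1;0 0 0 0 0 0 1;0 0 0 0 0 0 1'
python3 -m handwheel '0 0 0 0 0 0 1;0 0 0 0 0 0 1;0 0 0 0 0 0 1;0 0 0 0 0 0 1;0 0 0 0 0 0 1;0 0 0 0 0 0 1;0 0 0 0 0 0 1;0 0 0 0 0 0 1'
python3 -m handwheel '0 0 0 0 0 0 1;0 0 0 0 0 0 1;0 0 0 0 0 0 1;0 0 0 0 0 0 1;0 0 0 0 0 0 1;0 0 0 0 0 0 1;0 0 0 0 0 0 1;0 0 0 0 0 0 1'
python3 - <<'E'
from h import *
print({k:np.round(v,3) for k,v in sense().items() if k in('clock','eef_pos','wrist_force')})
job_done()
E
```

```text
clock: 11.52
eef_pos: [0.532, 0.2658, 0.141]
tool_rot: [0.0, 0.833, -0.554, -0.0]
wrist_force: [-2.8, -1.6, 5.6]
width: 0.0002
clock: 12.52
eef_pos: [0.532, 0.2658, 0.1409]
tool_rot: [0.0, 0.833, -0.554, -0.0]
wrist_force: [-3.3, -1.2, 6.6]
width: -0.0
clock: 13.52
eef_pos: [0.532, 0.2658, 0.141]
tool_rot: [0.0, 0.833, -0.554, -0.0]
wrist_force: [-4.3, -2.0, 6.0]
width: -0.0001
clock: 14.52
eef_pos: [0.532, 0.2658, 0.141]
tool_rot: [0.0, 0.833, -0.554, -0.0]
wrist_force: [-3.4, -1.6, 5.8]
width: -0.0
{'clock': np.float64(14.525), 'eef_pos': array([0.532, 0.266, 0.141]), 'wrist_force': array([-3.443, -1.634,  5.76 ])}
the job is handed in; nothing more can be done
```

The job is done and handed in at 14.5 s. I pressed the round, square and long keys in that order. Each went fully in, with the tip at 48 mm and 10–16 N on the wrist, and I lifted off before the next.

I then pressed the lever level and held it for over 4 s, and the arm is still holding it.

- **Lever:** the last reading put the tip at 141 mm, against 140 mm for level, with about 6 N pressing down. The depth image taken just before the hold showed the pad flat. The lowest point reached was about 141 mm, so the lever stayed well short of its stop.
- **Keys:** all three looked out in the last picture, taken just before the hold.
- **Jar, tin and spoon:** the arm passed about 85 mm above the top of the jar, and no contact force showed at the ends of those moves. I did not re-measure their positions at the end.

No check failed. The two cameras differed by up to about 10 mm on key positions, mostly along y, so I used the average, which was good enough for every press.

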